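# Find where the drilling fixture's slide binds, back off and clamp it

## Robot

A 6-joint arm with a two-finger parallel gripper is mounted at the origin on the work surface. World frame = base frame: x ahead of the robot, y to its left, z up, the work surface at z = 0. Lengths are in m, angles in rad, forces in N, time in s.
With the tool pointing down it reaches from about 0.35 to 0.975 m from the base axis. Payload 4.9 kg.
Tool frame: the origin (TCP) lies at the very end of the fingers, on their centre line; the grasp point (between the pads) lies 19 mm behind it (ctrl.grip_point_offset is the distance from the TCP to the grasp point, in m); z points along the fingers, y is the line along which they close (so a half turn about z gives the same grasp; the last joint's range is limited). The gripper opens to 85 mm and grips with 20 to 120 N. Pads are 22 mm wide; open, the fingers measure 114 mm over their backs; the gripper's body (76 mm by 85 mm) begins 54 mm behind the grasp point. The pads swing forward as they close: fully open they stand 13 mm farther back than shut.
Start: joints at [-1.261, 0.053, 1.613, -0, 1.476, -0.119], TCP at [0.26, -0.568, 0.208] pointing down, gripper open.
Joint ranges: [-3.01, 3.01], [-1.01, 2.22], [0.06, 2.58], [-1.02, 4.17], [0.09, 2.62], [-3.14, 3.14]. Speed limits (rad/s): [2.57, 2.57, 3.14, 3.14, 3.14, 3.14].

## Interface

Orientations are given as a rotation vector (axis times angle).
In Python, from station import ctrl gives the robot as it stands.
- The arm moves only by the tool send_rows, never from a script. Its argument "rows" is a list of rows, each a list of 3 entries, a list of its own where there are three numbers: the finger opening in cm, from 0 to 8.54, then the shift along the tool's x, y, z in cm, then the turn about the tool's z in degrees. A call has 1 to 10 rows; each row shifts and turns the commanded pose from where the row before left it, along the tool's axes as they then stand; what a row does not reach is not made up. A row lasts 1/8 s, in which the tool goes at most 62.5 mm and 10.7 degrees, less where a joint would pass 70% of its speed; a pose out of reach is approached as far as the arm can. A call with a gripper value outside its range is refused whole. The fingers move at their own pace and stop on an object; "newtons" is the grip in N (left out, the last holds). Time passes only in rows, so rows that do not move let the fingers close. It gives the time, the measured TCP pose, the force, the opening and the grip force at its end, in the units of the state.
- ctrl.get_obs(): the state, without advancing time (a new reading comes with each control period).
- ctrl.get_image(name): name is "scene" or "top"; returns a dict with "frame" (384x512x3 uint8, red, green, blue), "range_z" (384x512 float32, m along the optical axis (not along the pixel's ray), 0 where there is no reading), "fx", "fy", "cx", "cy" (pixels), "k1" (the pictures are not rectified: a ray, as slopes to the right and down, at radius r is drawn at 1 + k1 r^2 times it, then the intrinsics apply), "cam_to_world" (4x4, takes a point from camera to world coordinates). Camera axes: x right, y down, z forward; pixel columns grow to the right and rows downward; lengths in m; the calibration is good to about 2 mm. A picture is of the moment at which its call begins.
- ctrl.finish_job(): hands the job in; it is judged then, once.
The state is a dict: "t": time; "q": joint angles; "dq": joint speeds; "effort": joint torques, N m; "tool_pos": TCP position; "tool_rot": TCP orientation; "contact_force": force on the tool from outside, world axes, zero at the start; "wrist_torque": the same for the moment, N m; "opening": finger opening in m; "grip_force": force on a finger pad.
Only numpy, scipy, OpenCV 4.12 (cv2) and the standard library are available. Lean on these libraries where they do the work, as an engineer would, in place of code of your own. Each camera call takes 0.05 s, during which the arm holds its last target. There are 200 camera calls.

## Task

Slide the fixture's carriage along its rail towards the loose stop shoe and on, pushing the shoe ahead of it, until you feel the carriage begin to bind; do not force it any further. Then draw the carriage back until there is a gap of about 20 mm between it and the shoe, which stays where the carriage left it (never move the shoe with the gripper), and press the carriage's clamp lever down flat. Leave the castings and the bush where they are.

Things in the scene. Friction and masses are not known exactly. Their poses are not given: they have to be found in the camera images.
- fixture: Rust-brown steel base plate, 250 x 450 x 12 mm, fixed to the table. Origin: on its underside, below the rail's middle; the plate reaches 85 mm to -x, 165 mm to +x, 225 mm to either side in y. Its y axis runs along the rail, z up. Place and yaw (up to 0.2 rad) vary.
- rail: Steel rail along the fixture's y, 60 mm wide, 420 mm long, top 34 mm above the table; end blocks 20 mm long, top 54 mm. Origin: underside centre. A hidden tight spot, to be felt only, binds the carriage when its centre gets 0 to 90 mm to +y of the rail's middle: the push along the rail jumps to about 8 N (6 when stopped), then grows 0.7 N per mm. A push of 17 N (13 mm in) is forcing it.
- carriage: Aluminium carriage sliding along the rail (y), cannot lift off: deck 130 (x) x 70 (y) x 18 mm, top 53 mm above the table, with an upright dark grip post and a clamp lever. Starts 90 to 140 mm to -y of the rail's middle. Origin: deck centre, at the rail's top face (z 34 mm). Drag 2 N, 3 N with the shoe (0 to 2 when stopped); it stays where it is left.
- carriage_grip (a point): Point in the carriage's grip post: an upright dark steel block, 20 mm (x) by 30 mm (y), standing 45 mm up from the deck, top 98 mm above the table, centred 30 mm to the +x side of the carriage's centre line. The point is 79 mm above the table, on the post's axis; axes as the fixture.
- carriage_front (a point): Middle of the carriage's +y face, the face that pushes the shoe (44 mm above the table); axes as the fixture.
- shoe: Stop shoe: a dark steel bar across the rail ahead (+y) of the carriage, 90 mm (x) by 16 mm (y) by 18 mm, top 53 mm above the table. It slides on the rail with 1 N of drag and stays where it is left; only the carriage pushes it. Origin: on the rail's top, at its centre. It always starts clear of the carriage and short of the tight spot.
- shoe_back (a point): Middle of the shoe's -y face, which faces the carriage (44 mm above the table). The gap is the distance along the rail from carriage_front to this point.
- lever (a joint): Clamp lever on the carriage, pointing to -x, hinged about a line along the rail 45 mm to -x of the carriage's centre, 64 mm above the table. 0 = raised 0.7 rad above level; 0.7 = flat (level, against its stop). Starts at 0 to 0.12. About 3 N down on the ball moves it; it stays where it is left.
- lever_ball (a point): Centre of the black ball, 20 mm in diameter, at the lever's end, 65 mm from the hinge. It swings down and away from the carriage as the lever is pressed: raised it is 95 mm to -x of the carriage's centre and 106 mm above the table, flat it is 110 mm to -x and 64 mm above the table.
- casting_a: Grey iron casting, a bored cylinder 56 mm in diameter and 70 mm tall, standing loose on the plate's +x strip, beyond the rail. Bystander. Origin: underside centre.
- bush: Steel bush, a ring 36 mm in diameter and 30 mm tall, standing loose on the plate's +x strip. Bystander. Origin: underside centre.
- casting_b: Another such casting on the table, to the left. Bystander.
- casting_c: Another such casting on the table, to the right. Bystander.

How it is judged:
On the way, in this order (a step that is already met when the one before it is completed fails the run):
1. the carriage, with the shoe against it, has been pushed into the tight spot (it binds with more than 3.5 N) (contact force between carriage and rail above 3.5 N and y of shoe_back in the frame of carriage_front below 0.004 m), for 0.05 s.
2. the carriage has been drawn back, 13 to 27 mm clear of the shoe (y of shoe_back in the frame of carriage_front between 0.013 and 0.027 m), for 0.2 s.
3. the clamp lever is pressed down flat (value of joint lever above 0.58 rad), for 0.1 s.
At the end, for the whole second after the job is handed in: The shoe stands where the carriage pushed it at the tight spot, the carriage rests 13 to 27 mm (20 wanted) back from it, and the clamp lever is down within 0.12 rad of flat; carriage and shoe at rest (under 5 mm/s) (all of step 2 and value of joint lever above 0.58 rad and linear speed of each of carriage, shoe below 0.005 m/s); the robot touches nothing.
It fails at once if the carriage is forced: it binds with more than 14 N (contact force between carriage and rail above 14 N).
It fails at once if the gripper or arm pushes the shoe (over 2 N) (contact force between any of the fingers, the arm and shoe above 2 N).
It fails at once if a casting or the bush is moved by more than 20 mm (distance of any of casting_a, bush, casting_b, casting_c from where it was at the start of the episode above 0.02 m).
It also fails if it takes over 64 s, if anything falls off the work surface, if the arm or the gripper's body presses on something with over 40 N, if the wrist force passes 120 N, or if a joint passes its speed limit or range.

## Working session

There is one attempt and no reset: what is moved stays moved. The work goes in short steps, Python scripts to look and compute and a tool call to move; the robot and the scene stay as the last step left them, time stands still between calls to the robot, and variables do not carry over. Pictures are saved under pics/ and viewed, at most 10 in all, crops included, and the job is handed in when it is done.

Besides the shell and the picture viewer there is one more tool, called after "Call:" as name(argument=value, ...), one argument or row to a line, values as JSON. send_rows: Moves the arm, as the interface text tells. Its arguments: {"type":"object","properties":{"rows":{"type":"array","items":{"type":"array"}},"newtons":{"type":"number"}},"required":["rows"]}

```bash
mkdir -p pics; cat > h.py <<'E'
import numpy as np,cv2
from station import ctrl
def cloud(im):
    h,w=im["range_z"].shape
    u,v=np.meshgrid(np.arange(w),np.arange(h))
    K=np.array([[im["fx"],0,im["cx"]],[0,im["fy"],im["cy"]],[0,0,1]])
    p=cv2.undistortPoints(np.stack([u,v],-1).reshape(-1,1,2).astype(np.float64),K,np.array([im["k1"],0,0,0.]),).reshape(h,w,2)
    z=im["range_z"]
    P=np.dstack([p[...,0]*z,p[...,1]*z,z])
    M=np.array(im["cam_to_world"])
    W=P@M[:3,:3].T+M[:3,3]
    W[z==0]=np.nan
    return W
E
python3 - <<'E'
from h import *
for n in("top","scene"):
    im=ctrl.get_image(n); cv2.imwrite(f"pics/{n}0.png",im["frame"][...,::-1]); np.savez(f"{n}0.npz",**im)
    print(n,im["fx"],im["k1"],np.round(im["cam_to_world"],3).tolist())
print(ctrl.get_obs())
E
```

```text
top 389.136305866389 -0.026688570725535692 [[0.02, -0.996, 0.083, 0.48], [-0.999, -0.022, -0.025, 0.013], [0.026, -0.082, -0.996, 1.29], [0.0, 0.0, 0.0, 1.0]]
scene 493.40041846041237 0.008791955925390076 [[0.839, 0.39, -0.38, 1.129], [0.544, -0.59, 0.596, -0.874], [0.009, -0.707, -0.707, 1.155], [0.0, 0.0, 0.0, 1.0]]
{'t': 0.1, 'q': array([-1.26100333e+00,  5.32984959e-02,  1.61416942e+00, -2.69546175e-05,
        1.47602716e+00, -1.19023599e-01]), 'dq': array([ 4.47263205e-05, -9.77855537e-04, -2.69383532e-03, -1.01537589e-03,
        2.68827508e-04, -5.49446825e-05]), 'effort': array([ 1.54297768e-04, -3.94900990e+01, -3.71363318e+01, -1.43157299e-04,
        3.90902802e-03, -4.39359354e-06]), 'tool_pos': array([ 0.25966073, -0.56782552,  0.20727367]), 'tool_rot': array([-3.06780913e+00, -6.68036056e-01,  3.26365458e-04]), 'contact_force': array([-0.06355703,  0.46807977,  0.29429393]), 'wrist_torque': array([ 0.03443254, -0.05773808,  0.02709917]), 'grip_force': 0.0, 'opening': 0.08565969279884883}
```

View pics/top0.png

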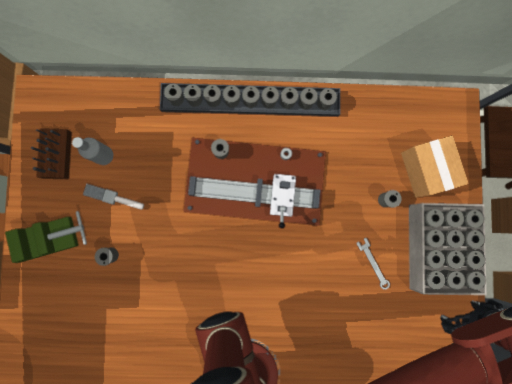

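View pics/scene0.png

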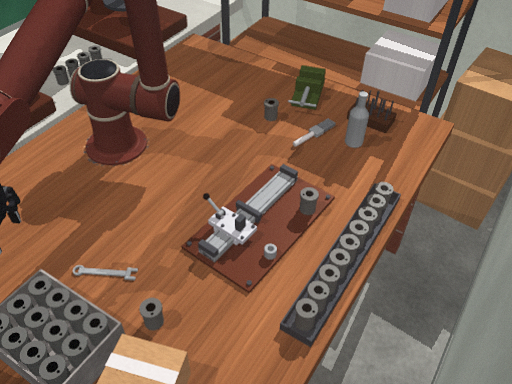

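The top view shows the rail from about (192,187) to (318,199). The carriage is at (284,195), the shoe at (261,190) and the lever ball at (282,225). Casting_a is at (220,148) and the bush at (286,154).

```bash
cat >> h.py <<'E'
def fixture(im,W,verbose=1):
    hsv=cv2.cvtColor(im["frame"],cv2.COLOR_RGB2HSV)
    z=W[...,2]
    reg=(W[...,0]>.3)&(W[...,0]<.95)&(abs(W[...,1])<.4)
    return hsv,z,reg
E
python3 - <<'E'
from h import *
for n in("top","scene"):
    im=dict(np.load(n+"0.npz")); W=cloud(im); hsv,z,reg=fixture(im,W)
    box=reg&(W[...,0]>.42)&(W[...,0]<.8)&(W[...,1]>-.25)&(W[...,1]<.3)
    tab=reg&(z<.006); print(n,"table z",np.nanmedian(z[tab]))
    m=(box&(z>.006)).astype(np.uint8)
    k,l,st,c=cv2.connectedComponentsWithStats(m); i=1+np.argmax(st[1:,4]); m=l==i
    pl=m&(z<.022)
    r=cv2.minAreaRect(W[pl][:,:2].astype(np.float32)*1000); print("plate",r)
    rl=m&(z>.027)&(z<.04)
    r=cv2.minAreaRect(W[rl][:,:2].astype(np.float32)*1000); print("railtop",r,np.nanmedian(z[rl]))
    for lo,hi in((.046,.06),(.06,.075),(.075,.09),(.09,.105),(.105,.13)):
        s=((l==i)&(z>lo)&(z<hi)).astype(np.uint8)
        k2,l2,st2,c2=cv2.connectedComponentsWithStats(s)
        for j in range(1,k2):
            if st2[j,4]>3:
                q=l2==j; print(lo,st2[j],np.round(c2[j]),np.round(W[q].mean(0),4),cv2.minAreaRect(W[q][:,:2].astype(np.float32)*1000))
    f=im["frame"]; x0,y0,x1,y1=(180,130,335,235) if n=="top" else (175,160,345,295)
    cv2.imwrite(f"pics/{n}c.png",cv2.resize(f[y0:y1,x0:x1,::-1],None,fx=4.4,fy=4.4,interpolation=cv2.INTER_CUBIC))
E
```

```text
top table z -0.00012011098584507884
plate ((624.5404052734375, -20.158721923828125), (451.1068420410156, 253.90267944335938), 85.4292221069336)
railtop ((640.691650390625, -21.275146484375), (390.3492736816406, 192.15057373046875), 88.75603485107422) 0.03379915022870594
0.046 [218 157   4   1   4] [220. 157.] [0.6974 0.0954 0.049 ] ((697.3443603515625, 95.38477325439453), (0.786719799041748, 9.498723030090332), 0.2410651445388794)
0.046 [270 174  25  43 739] [282. 195.] [ 0.5786 -0.1079  0.0528] ((578.8889770507812, -108.48406219482422), (70.3838119506836, 130.2862548828125), 85.64866638183594)
0.046 [188 177   8  19 123] [191. 186.] [0.6016 0.1819 0.0536] ((601.49462890625, 182.59414672851562), (20.4991455078125, 59.006919860839844), 85.43779754638672)
0.046 [255 179   7  28 139] [258. 192.] [ 0.5856 -0.0309  0.0526] ((585.3339233398438, -31.02932357788086), (15.845151901245117, 87.76289367675781), 85.65937042236328)
0.046 [312 189   8  20 122] [316. 199.] [ 0.5697 -0.2155  0.0533] ((570.2064208984375, -215.78146362304688), (19.927438735961914, 60.268070220947266), 85.23615264892578
[... 3581 characters left out ...]
91016), 76.13822937011719)
0.075 [235 219  11   8  38] [240. 223.] [ 0.6152 -0.1191  0.0834] ((617.8475341796875, -117.6468505859375), (31.511125564575195, 16.53071403503418), 54.50594711303711)
0.09 [204 197  11   7  28] [210. 200.] [ 0.4983 -0.1037  0.097 ] ((497.2961730957031, -103.39678955078125), (29.348817825317383, 11.880705833435059), 2.1110591888427734)
0.09 [235 213  11  11  71] [240. 218.] [ 0.6123 -0.1134  0.0979] ((612.4755249023438, -111.88285827636719), (32.933021545410156, 21.6408748626709), 81.87240600585938)
0.105 [203 193   7   6  29] [206. 195.] [ 0.4869 -0.1032  0.1104] ((487.4910888671875, -102.45584869384766), (19.160844802856445, 20.203413009643555), 64.4389419555664)
```

View pics/topc.png

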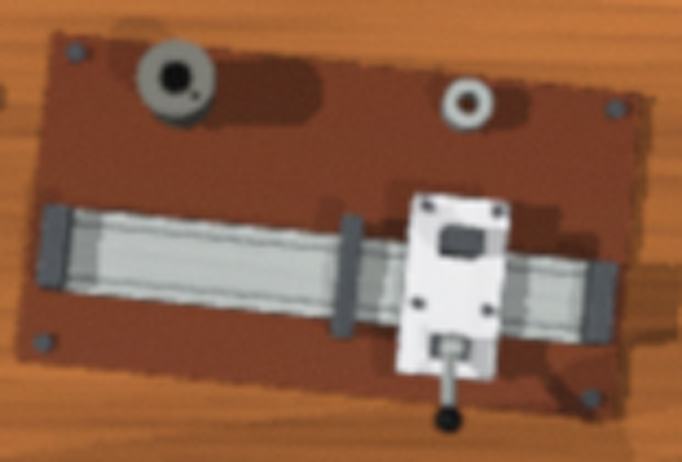

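The crop agrees with the depth data. The rail runs along (0.078, 0.997) with its middle at about (0.586, -0.017). The carriage is about 92 mm to -y of that, the gap to the shoe is about 35 mm, and the post is at (0.609, -0.1105). I'll keep the fingers loosely either side of the post along the rail.

```bash
cat >> h.py <<'E'
from scipy.spatial.transform import Rotation as R
def totool(dw):  # world shift (mm) -> tool cm
    return R.from_rotvec(ctrl.get_obs()["tool_rot"]).as_matrix().T@np.array(dw,float)/10
E
python3 - <<'E'
from h import *
o=ctrl.get_obs(); M=R.from_rotvec(o["tool_rot"]).as_matrix(); print(M.round(3))
ay=np.degrees(np.arctan2(M[1,1],M[0,1])); print("tool y az",ay,"want 85.5 or -94.5")
p=o["tool_pos"]*1000
print(totool([608.8-p[0],-110.6-p[1],0]))
E
```

```text
[[ 0.909  0.416 -0.001]
 [ 0.416 -0.909  0.002]
 [ 0.    -0.002 -1.   ]]
tool y az -65.4304607210816 want 85.5 or -94.5
[ 50.76403033 -27.06554107   0.06132719]
```

Call:
send_rows(
  rows=[
    [8.5,[5,-2.7,0],0],
    [8.5,[5,-2.7,0],0],
    [8.5,[5,-2.7,0],0],
    [8.5,[5,-2.7,0],0],
    [8.5,[5,-2.7,0],0],
    [8.5,[5,-2.7,0],0],
    [8.5,[5,-2.7,0],0],
    [8.5,[5,-2.7,0],0],
    [8.5,[5,-2.7,0],0],
    [8.5,[5,-2.7,0],0],
  ],
  newtons=60,
)

```text
t: 1.35
tool_pos: [0.603, -0.1132, 0.2079]
tool_rot: [-3.069, -0.669, 0.001]
contact_force: [0.8, -1.1, -0.2]
opening: 0.085
grip_force: 0.0
```

Call:
send_rows(
  rows=[
    [7,[0,0,0],10],
    [6,[0,0,0],10],
    [6,[0,0,0],9],
    [6,[0,0,0],0],
    [6,[0,0,0],0],
  ],
)

```text
t: 1.98
tool_pos: [0.6021, -0.1149, 0.2081]
tool_rot: [-3.139, 0.118, 0.001]
contact_force: [-0.1, -0.6, 0.4]
opening: 0.0603
grip_force: 0.0
```

```bash
python3 - <<'E'
from h import *
o=ctrl.get_obs(); M=R.from_rotvec(o["tool_rot"]).as_matrix(); print(M.round(3),np.degrees(np.arctan2(M[1,1],M[0,1])))
p=o["tool_pos"]*1000;print(p,o["opening"],o["q"].round(2))
print(totool([608.8-p[0],-110.6-p[1],64-p[2]]))
E
```

```text
[[ 0.997 -0.075 -0.001]
 [-0.075 -0.997  0.   ]
 [-0.001 -0.    -1.   ]] -94.30771684746003
[ 602.13711605 -114.91755888  208.05997378] 0.060285978143925764 [-0.31  0.03  1.64  0.    1.48  1.34]
[ 0.6403156  -0.47847662 14.40569922]
```

Call:
send_rows(
  rows=[
    [6,[0.6,-0.5,0],0],
    [6,[0,0,2.4],0],
    [6,[0,0,3],0],
    [6,[0,0,3],0],
    [6,[0,0,2.5],0],
    [6,[0,0,2],0],
    [6,[0,0,1.5],0],
    [4,[0,0,0],0],
    [4,[0,0,0],0],
    [4,[0,0,0],0],
  ],
)

```text
t: 3.22
tool_pos: [0.6096, -0.1107, 0.0658]
tool_rot: [3.139, -0.121, 0.004]
contact_force: [0.4, -0.2, -0.7]
opening: 0.0401
grip_force: 0.0
```

Call:
send_rows(
  rows=[
    [4,[0,-0.4,0],0],
    [4,[0,-0.5,0],0],
    [4,[0,-0.7,0],0],
    [4,[0,-0.7,0],0],
    [4,[0,-0.6,0],0],
    [4,[0,-0.6,0],0],
    [4,[0,-0.6,0],0],
    [4,[0,-0.6,0],0],
    [4,[0,-0.5,0],0],
    [4,[0,-0.4,0],0],
  ],
)

```text
t: 4.47
tool_pos: [0.6131, -0.0544, 0.0644]
tool_rot: [3.139, -0.121, 0.0]
contact_force: [1.2, -2.5, 0.4]
opening: 0.0403
grip_force: 1.6
```

Call:
send_rows(
  rows=[
    [4,[0,-0.5,0],0],
    [4,[0,-0.5,0],0],
    [4,[0,-0.5,0],0],
    [4,[0,-0.4,0],0],
    [4,[0,-0.3,0],0],
    [4,[0,-0.2,0],0],
    [4,[0,0,0],0],
  ],
)

```text
t: 5.35
tool_pos: [0.6146, -0.0302, 0.0643]
tool_rot: [-3.138, 0.121, 0.001]
contact_force: [1.6, -1.2, 0.8]
opening: 0.0398
grip_force: 0.7
```

```bash
cat >> h.py <<'E'
U=np.array([.0783,.9969]); MID=np.array([.5859,-.0166])
def look(name=None):
    im=ctrl.get_image("top"); W=cloud(im); z=W[...,2]
    d=W[...,:2]-MID; s=d@U*1000; x=(d[...,0]*U[1]-d[...,1]*U[0])*1000
    o=ctrl.get_obs(); print("tcp s",((o["tool_pos"][:2]-MID)@U*1000).round(1),"x",(((o["tool_pos"][:2]-MID)@[U[1],-U[0]])*1000).round(1),"Fs",(o["contact_force"][:2]@U).round(2),"t",o["t"])
    g=cv2.cvtColor(im["frame"],cv2.COLOR_RGB2GRAY)
    b=(abs(x)<63)&(z>.046)&(z<.058)&(abs(s)<185)
    for nm,m in(("deck",b&(g>140)),("shoe",b&(g<110)&(abs(x)<48)&(abs(s)<185))):
        k,l,st,c=cv2.connectedComponentsWithStats(m.astype(np.uint8))
        for j in range(1,k):
            if st[j,4]>40: q=s[l==j]; print(nm,st[j,4],q.min().round(1),q.max().round(1),"med ext",np.percentile(q,[2,50,98]).round(1),"z",z[l==j].mean().round(4))
    if name: cv2.imwrite(name,cv2.resize(im["frame"][130:235,180:335,::-1],None,fx=4.4,fy=4.4,interpolation=cv2.INTER_CUBIC))
    return im,W
E
python3 -c "
from h import *
look('pics/a.png')"
```

```text
tcp s -11.3 x 29.5 Fs -0.97 t 5.4
deck 315 -49.6 20.0 med ext [-48.7 -15.6  19. ] z 0.0526
shoe 80 20.4 36.0 med ext [21.2 27.5 34.8] z 0.0527
```

View pics/a.png

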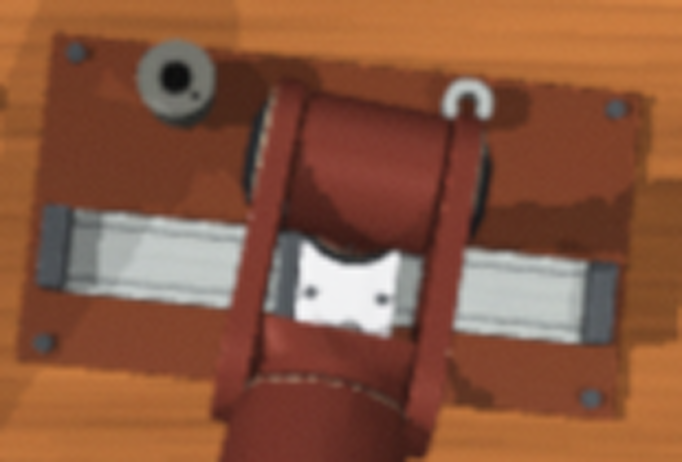

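The carriage centre is at s ≈ -15 mm and the shoe is against it, at deck edge 20. I'll now advance slowly and watch the force.

Call:
send_rows(
  rows=[
    [4,[0,-0.2,0],0],
    [4,[0,-0.2,0],0],
    [4,[0,-0.2,0],0],
    [4,[0,-0.2,0],0],
    [4,[0,-0.2,0],0],
    [4,[0,-0.2,0],0],
    [4,[0,-0.2,0],0],
    [4,[0,-0.15,0],0],
    [4,[0,-0.1,0],0],
    [4,[0,-0.1,0],0],
  ],
)

```text
t: 6.65
tool_pos: [0.616, -0.0131, 0.0642]
tool_rot: [-3.139, 0.122, 0.001]
contact_force: [-2.5, -3.2, -0.1]
opening: 0.0398
grip_force: 1.5
```

Call:
send_rows(
  rows=[
    [4,[0,-0.1,0],0],
    [4,[0,-0.1,0],0],
    [4,[0,-0.1,0],0],
    [4,[0,-0.1,0],0],
    [4,[0,-0.1,0],0],
    [4,[0,-0.1,0],0],
    [4,[0,-0.1,0],0],
  ],
)

```text
t: 7.52
tool_pos: [0.617, -0.0062, 0.0644]
tool_rot: [3.139, -0.121, 0.001]
contact_force: [-0.2, -2.9, -1.7]
opening: 0.0403
grip_force: 1.5
```

Call:
send_rows(
  rows=[
    [4,[0,-0.1,0],0],
    [4,[0,-0.1,0],0],
    [4,[0,-0.1,0],0],
    [4,[0,-0.1,0],0],
    [4,[0,-0.1,0],0],
    [4,[0,-0.1,0],0],
    [4,[0,-0.1,0],0],
  ],
)

```text
t: 8.4
tool_pos: [0.6175, 0.0008, 0.0645]
tool_rot: [3.139, -0.121, 0.001]
contact_force: [0.4, -3.3, -1.3]
opening: 0.0399
grip_force: 1.5
```

Call:
send_rows(
  rows=[
    [4,[0,-0.1,0],0],
    [4,[0,-0.1,0],0],
    [4,[0,-0.1,0],0],
    [4,[0,-0.1,0],0],
    [4,[0,-0.1,0],0],
    [4,[0,-0.1,0],0],
    [4,[0,-0.1,0],0],
  ],
)

```text
t: 9.28
tool_pos: [0.618, 0.0077, 0.0645]
tool_rot: [3.139, -0.122, 0.001]
contact_force: [1.8, -2.4, -1.5]
opening: 0.0399
grip_force: 1.5
```

Call:
send_rows(
  rows=[
    [4,[0,-0.1,0],0],
    [4,[0,-0.1,0],0],
    [4,[0,-0.1,0],0],
    [4,[0,-0.1,0],0],
    [4,[0,-0.1,0],0],
    [4,[0,-0.1,0],0],
    [4,[0,-0.1,0],0],
  ],
)

```text
t: 10.15
tool_pos: [0.6185, 0.0147, 0.0645]
tool_rot: [3.139, -0.121, 0.001]
contact_force: [2.2, -4.6, -0.8]
opening: 0.0398
grip_force: 1.5
```

Call:
send_rows(
  rows=[
    [4,[0,-0.1,0],0],
    [4,[0,-0.1,0],0],
    [4,[0,-0.1,0],0],
    [4,[0,-0.1,0],0],
    [4,[0,-0.1,0],0],
    [4,[0,-0.1,0],0],
    [4,[0,-0.1,0],0],
  ],
)

```text
t: 11.02
tool_pos: [0.619, 0.0217, 0.0645]
tool_rot: [3.139, -0.121, 0.0]
contact_force: [2.2, -3.5, 0.2]
opening: 0.0401
grip_force: 1.5
```

Call:
send_rows(
  rows=[
    [4,[0,-0.1,0],0],
    [4,[0,-0.1,0],0],
    [4,[0,-0.1,0],0],
    [4,[0,-0.1,0],0],
    [4,[0,-0.1,0],0],
    [4,[0,-0.1,0],0],
    [4,[0,-0.1,0],0],
  ],
)

```text
t: 11.9
tool_pos: [0.6194, 0.0287, 0.0644]
tool_rot: [3.139, -0.121, -0.0]
contact_force: [1.5, -3.2, 1.6]
opening: 0.0401
grip_force: 1.5
```

Call:
send_rows(
  rows=[
    [4,[0,-0.1,0],0],
    [4,[0,-0.1,0],0],
    [4,[0,-0.1,0],0],
    [4,[0,-0.1,0],0],
    [4,[0,-0.1,0],0],
    [4,[0,-0.1,0],0],
    [4,[0,-0.1,0],0],
  ],
)

```text
t: 12.78
tool_pos: [0.6197, 0.0336, 0.0643]
tool_rot: [3.135, -0.122, -0.001]
contact_force: [0.5, -9.8, 1.8]
opening: 0.0404
grip_force: 4.8
```

The carriage binds here at 9.8 N. I'll measure before drawing back.

```bash
python3 -c "
from h import *
look()"
```

```text
tcp s 52.8 x 29.8 Fs -8.98 t 12.825
deck 331 14.3 84.3 med ext [15.5 46.7 82.7] z 0.0525
shoe 75 84.7 97.8 med ext [85.  91.4 97.4] z 0.0523
```

Call:
send_rows(
  rows=[
    [4,[0,0.3,0],0],
    [4,[0,0.4,0],0],
    [4,[0,0.3,0],0],
    [4,[0,0.3,0],0],
    [4,[0,0.3,0],0],
    [4,[0,0.3,0],0],
    [4,[0,0.3,0],0],
    [4,[0,0.3,0],0],
    [4,[0,0.2,0],0],
    [4,[0,0.1,0],0],
  ],
)

```text
t: 14.08
tool_pos: [0.6178, 0.0076, 0.0644]
tool_rot: [-3.139, 0.122, 0.0]
contact_force: [-0.3, 2.0, -0.5]
opening: 0.0401
grip_force: 1.0
```

```bash
python3 -c "
from h import *
look()"
```

```text
tcp s 26.5 x 29.9 Fs 1.98 t 14.125
deck 327 -1.5 68.3 med ext [-0.7 34.6 67.3] z 0.0528
```

Call:
send_rows(
  rows=[
    [4,[0,0.2,0],0],
    [4,[0,0.1,0],0],
    [4,[0,0.1,0],0],
    [4,[0,0,0],0],
    [4,[0,0,0],0],
  ],
)

```text
t: 14.75
tool_pos: [0.6177, 0.0035, 0.0646]
tool_rot: [3.139, -0.122, 0.001]
contact_force: [-0.3, 0.9, -0.6]
opening: 0.0401
grip_force: 0.6
```

```bash
python3 -c "
from h import *
look()"
```

```text
tcp s 22.6 x 30.2 Fs -0.05 t 14.8
deck 321 -5.7 64.1 med ext [-4.  30.8 63. ] z 0.0527
```

Call:
send_rows(
  rows=[
    [4,[0,-0.4,0],0],
    [4,[0,0,-1],0],
    [4,[0,0,-2],0],
    [4,[0,0,-3],0],
    [4,[0,0,-3],0],
    [2,[-2,0,0],0],
    [0,[-4,0,0],0],
    [0,[-4,0,0],0],
    [0,[-3.3,0,0],0],
    [0,[0,0,0],0],
  ],
)

```text
t: 16.05
tool_pos: [0.4845, 0.0181, 0.156]
tool_rot: [3.139, -0.121, 0.004]
contact_force: [0.5, -0.2, 0.1]
opening: 0.0
grip_force: 0.0
```

```bash
python3 -c "
from h import *
im,W=look('pics/b.png'); print(ctrl.get_obs()['tool_pos'],ctrl.get_obs()['opening'])"
```

```text
tcp s 26.5 x -102.6 Fs 0.19 t 16.1
deck 597 -5.9 64.2 med ext [-4.8 29.  62.7] z 0.0526
shoe 116 84.4 99.3 med ext [84.5 90.9 98.7] z 0.0524
[0.4856905  0.01787259 0.15623147] 0.00018752825862278048
```

View pics/b.png

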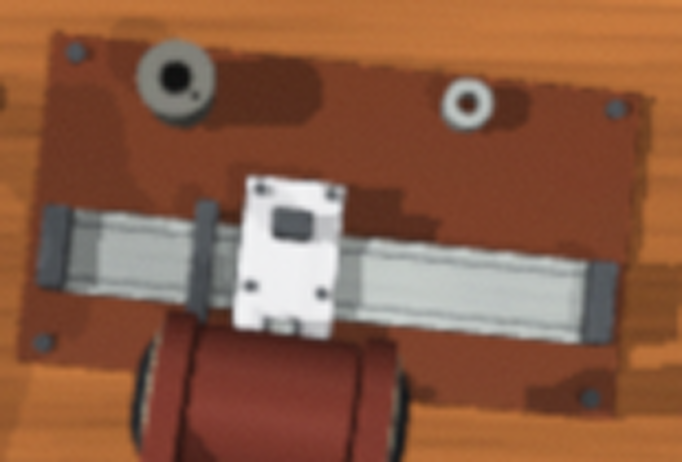

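Call:
send_rows(
  rows=[
    [0,[-0.1,-0.3,1.5],0],
    [0,[0,0,1.5],0],
    [0,[0,0,0.8],0],
    [0,[0,0,0.5],0],
    [0,[0,0,0.5],0],
    [0,[0,0,0.5],0],
    [0,[-0.1,0,0.5],0],
    [0,[-0.1,0,0.5],0],
    [0,[-0.1,0,0.5],0],
    [0,[0,0,0.5],0],
  ],
)

```text
t: 17.35
tool_pos: [0.4778, 0.0216, 0.082]
tool_rot: [3.139, -0.121, -0.017]
contact_force: [-22.2, 1.1, 19.2]
opening: 0.0007
grip_force: 12.1
```

```bash
python3 -c "
from h import *
look(); im=ctrl.get_image('scene'); cv2.imwrite('pics/c.png',cv2.resize(im['frame'][120:260,160:320,::-1],None,fx=4.2,fy=4.2,interpolation=cv2.INTER_CUBIC)); o=ctrl.get_obs(); print(o['contact_force'],o['tool_pos'])"
```

```text
tcp s 29.6 x -111.7 Fs -0.72 t 17.4
deck 632 -5.8 64.2 med ext [-4.7 29.4 62.7] z 0.0527
shoe 126 84.2 100.1 med ext [84.3 91.1 98.8] z 0.0526
[-16.32843451   0.37538267  14.58299428] [0.47692552 0.02165245 0.08104838]
```

View pics/c.png

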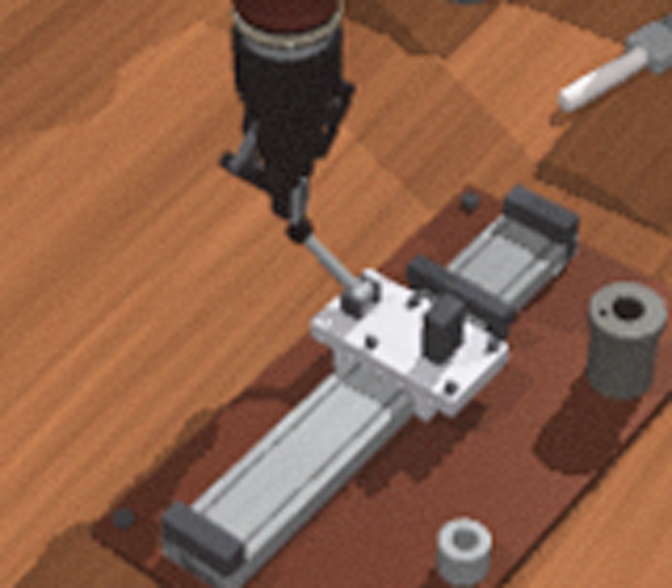

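The ball is at about (300,230) in the crop and the lever still looks partly raised. I'll locate the ball.

```bash
python3 -c "
from h import *
im=ctrl.get_image('scene'); W=cloud(im); d=W[...,:2]-MID
s=d@U*1000; x=(d[...,0]*U[1]-d[...,1]*U[0])*1000
g=im['frame'].max(-1)
for v in range(168,184):
  print(v,[(u,int(g[v,u]),*np.round([x[v,u],s[v,u],1000*W[v,u,2]]).astype(int).tolist()) for u in range(228,237,2)])
o=ctrl.get_obs(); print(o['contact_force'],o['tool_pos'])"
```

```text
168 [(228, 39, -104, 22, 127), (230, 111, -97, 22, 131), (232, 87, -100, 36, 119), (234, 181, -177, 138, -2), (236, 177, -170, 141, 1)]
169 [(228, 32, -103, 20, 125), (230, 108, -100, 26, 122), (232, 93, -101, 36, 114), (234, 177, -173, 133, 0), (236, 173, -166, 135, 3)]
170 [(228, 40, -102, 19, 122), (230, 104, -101, 26, 117), (232, 105, -99, 33, 113), (234, 178, -170, 129, 0), (236, 172, -162, 130, 4)]
171 [(228, 38, -102, 19, 118), (230, 105, -100, 25, 114), (232, 89, -101, 36, 105), (234, 176, -167, 125, 0), (236, 177, -161, 130, 0)]
172 [(228, 104, -175, 104, 6), (230, 105, -100, 25, 110), (232, 61, -96, 30, 109), (234, 161, -161, 119, 4), (236, 176, -158, 126, 0)]
173 [(228, 120, -177, 106, 0), (230, 68, -100, 25, 106), (232, 39, -97, 31, 104), (234, 140, -90, 33, 106), (236, 169, -155, 122, 0)]
174 [(228, 87, -107, 24, 98), (230, 32, -99, 24, 102), (232, 30, -93, 26, 105), (234, 111, -94, 37, 96), (236, 166, -151, 116, 2)]
175 [(228, 67, -170, 97, 1), (230, 34, -97, 22, 101), (232, 28, -92, 25, 102), (234, 117, -89, 31, 99), (236, 172, -144, 108, 8)]
176 [(228, 131, -167, 93, 
[... 392 characters left out ...]
230, 174, -154, 88, -1), (232, 167, -145, 88, 4), (234, 119, -88, 29, 84), (236, 154, -79, 28, 90)]
180 [(228, 169, -153, 77, 3), (230, 167, -148, 81, 3), (232, 171, -145, 88, -1), (234, 141, -141, 94, -3), (236, 139, -75, 24, 92)]
181 [(228, 172, -152, 76, 0), (230, 168, -148, 81, -1), (232, 170, -140, 81, 3), (234, 173, -136, 87, 1), (236, 124, -78, 27, 83)]
182 [(228, 169, -148, 70, 2), (230, 167, -145, 77, -1), (232, 174, -138, 80, 1), (234, 182, -133, 84, 1), (236, 107, -126, 85, 4)]
183 [(228, 171, -146, 68, 0), (230, 169, -139, 70, 3), (232, 176, -136, 76, 0), (234, 169, -131, 81, -1), (236, 144, -121, 80, 6)]
[-16.56923407   0.75257181  13.10338072] [0.47696985 0.02164142 0.08110863]
```

The fingertip slipped past the ball on its outer side, with the ball at x ≈ -98, z ≈ 99 mm. I'll back off, rise and come down over its top.

Call:
send_rows(
  rows=[
    [0,[-0.8,0,0],0],
    [0,[-0.2,0,0],0],
    [0,[0,0,-2],0],
    [0,[0,0,-3],0],
    [0,[1,0,0],0],
    [0,[1,0,0],0],
    [0,[0,0,0],0],
  ],
)

```text
t: 18.38
tool_pos: [0.4913, 0.0205, 0.1299]
tool_rot: [-3.139, 0.122, 0.004]
contact_force: [0.3, -0.8, -0.3]
opening: 0.0002
grip_force: 0.0
```

```bash
python3 -c "
from h import *
look(); im=ctrl.get_image('scene'); W=cloud(im); d=W[...,:2]-MID
s=d@U*1000; x=(d[...,0]*U[1]-d[...,1]*U[0])*1000;z=W[...,2]*1000
g=im['frame'].max(-1)
m=(g<60)&(abs(s-28)<16)&(x>-120)&(x<-80)&(z>60)&(z<118)
print(m.sum(),[np.percentile(a[m],[5,50,95]).round() for a in(x,s,z)])
cv2.imwrite('pics/d.png',cv2.resize(im['frame'][120:260,160:320,::-1],None,fx=4.2,fy=4.2,interpolation=cv2.INTER_CUBIC))
o=ctrl.get_obs(); print(o['contact_force'],o['tool_pos'])"
```

```text
tcp s 29.6 x -97.6 Fs -0.35 t 18.425
deck 552 -5.9 64.0 med ext [-4.7 29.2 62.8] z 0.0527
shoe 102 84.1 99.4 med ext [84.5 90.7 98.7] z 0.0527
21 [array([-103.,  -97.,  -92.]), array([20., 25., 31.]), array([ 97., 101., 105.])]
[-0.09595349  0.22175527 -0.53885993] [0.49079257 0.02058087 0.12996875]
```

View pics/d.png

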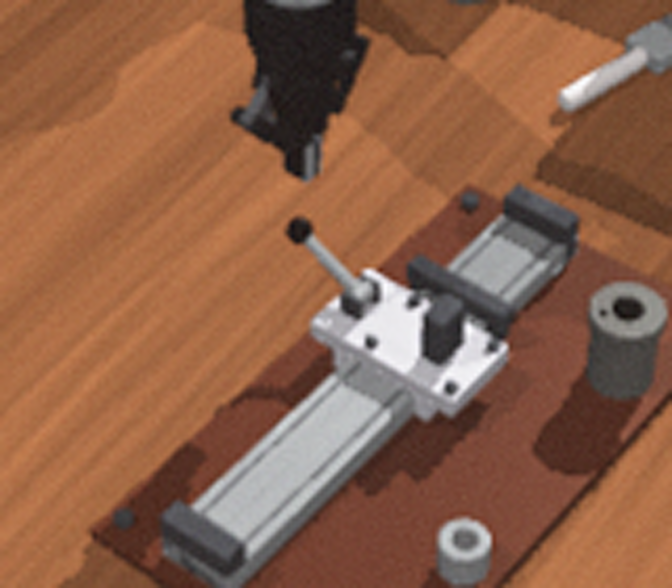

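Call:
send_rows(
  rows=[
    [0,[0.2,0,1],0],
    [0,[0,0,0.7],0],
    [0,[0,0,0.4],0],
    [0,[-0.1,0,0.4],0],
    [0,[-0.2,0,0.4],0],
    [0,[-0.2,0,0.4],0],
  ],
)

```text
t: 19.23
tool_pos: [0.4884, 0.0208, 0.0983]
tool_rot: [-3.139, 0.121, -0.0]
contact_force: [0.4, -1.0, 0.4]
opening: -0.0002
grip_force: 0.0
```

```bash
cat >> h.py <<'E'
def ball():
    im=ctrl.get_image('scene'); W=cloud(im); d=W[...,:2]-MID
    s=d@U*1000; x=(d[...,0]*U[1]-d[...,1]*U[0])*1000;z=W[...,2]*1000
    g=im['frame'].max(-1)
    m=(g<60)&(abs(s-28)<18)&(x>-125)&(x<-80)&(z>50)&(z<122)
    print("ball",m.sum(),[np.percentile(a[m],[5,50,95]).round() for a in(x,s,z)])
    o=ctrl.get_obs(); print(o['contact_force'],o['tool_pos'])
    return im
E
python3 -c "
from h import *
look(); im=ball()
cv2.imwrite('pics/e.png',cv2.resize(im['frame'][150:220,200:280,::-1],None,fx=8,fy=8,interpolation=cv2.INTER_CUBIC))"
```

```text
tcp s 29.6 x -100.8 Fs -0.44 t 19.275
deck 588 -5.8 64.0 med ext [-4.5 29.1 62.6] z 0.0527
shoe 114 84.4 99.4 med ext [84.4 90.9 98.5] z 0.0526
ball 19 [array([-102.,  -97.,  -90.]), array([22., 24., 28.]), array([ 94., 102., 109.])]
[-0.10064049 -0.46574552 -0.02112455] [0.48789358 0.02082953 0.09783576]
```

View pics/e.png

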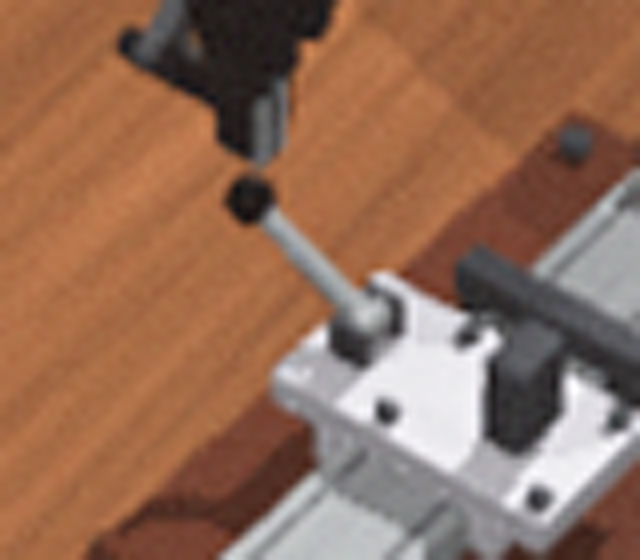

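The tip shows at about (262,160) in the crop and the ball at (250,197). The tip looks higher or farther back than the ball, so I'll check by projecting both.

```bash
python3 -c "
from h import *
im=ball(); W=cloud(im); d=W[...,:2]-MID
s=d@U*1000; x=(d[...,0]*U[1]-d[...,1]*U[0])*1000
M=np.linalg.inv(im['cam_to_world'])
K=np.array([[im['fx'],0,im['cx']],[0,im['fy'],im['cy']],[0,0,1]])
rv=cv2.Rodrigues(M[:3,:3])[0]
def pr(p): return cv2.projectPoints(np.array([p],float),rv,M[:3,3],K,np.array([im['k1'],0,0,0.]))[0].ravel().round(1)
print('tcp',pr(ctrl.get_obs()['tool_pos']))
def fx(X,S,Z): 
  p=MID+np.array([U[1],-U[0]])*X/1000+U*S/1000; return [*p,Z/1000]
for X,S,Z in((-97,29.2,103),(-99,29.2,100),(-102,29.2,95),(-45,29.2,64),(30,29.2,98)): print(X,S,Z,pr(fx(X,S,Z)))
for v in range(158,180):
  print(v,[(u,int(im['frame'][v,u].max()),*np.round([x[v,u],s[v,u],1000*W[v,u,2]]).astype(int).tolist()) for u in range(227,237,2)])
"
```

```text
ball 21 [array([-105.,  -98.,  -90.]), array([18., 25., 32.]), array([ 91., 101., 106.])]
[-0.65993925 -0.22084016 -0.10728279] [0.48818295 0.02077958 0.09813636]
tcp [230.8 173.9]
-97 29.2 103 [231.6 173.3]
-99 29.2 100 [231.1 173.8]
-102 29.2 95 [230.4 174.5]
-45 29.2 64 [244.9 189.6]
30 29.2 98 [264.8 192.7]
158 [(227, 37, -97, 11, 180), (229, 37, -94, 16, 178), (231, 37, -86, 15, 183), (233, 36, -87, 26, 174), (235, 32, -88, 36, 166)]
159 [(227, 40, -87, -2, 191), (229, 37, -93, 14, 176), (231, 33, -89, 19, 174), (233, 41, -87, 25, 171), (235, 71, -90, 38, 160)]
160 [(227, 36, -88, -1, 185), (229, 38, -88, 8, 178), (231, 39, -86, 15, 175), (233, 38, -87, 25, 167), (235, 97, -87, 34, 161)]
161 [(227, 34, -87, -2, 182), (229, 31, -87, 7, 176), (231, 38, -88, 17, 169), (233, 46, -87, 25, 163), (235, 113, -88, 36, 154)]
162 [(227, 38, -85, -4, 181), (229, 38, -87, 7, 172), (231, 48, -91, 21, 160), (233, 78, -87, 25, 159), (235, 106, -88, 36, 151)]
163 [(227, 32, -87, -3, 175), (229, 41, -86, 6, 170), (231, 49, -89, 18, 159), (233, 100, -89, 27, 152), (235, 104, -90, 38, 144)]
164 [(2
[... 1412 characters left out ...]
3, 37, -93, 32, 101), (235, 178, -153, 113, 4)]
175 [(227, 156, -173, 95, 1), (229, 31, -98, 18, 103), (231, 34, -97, 26, 99), (233, 46, -90, 28, 101), (235, 174, -152, 113, -1)]
176 [(227, 171, -174, 96, -6), (229, 33, -98, 17, 100), (231, 25, -94, 23, 98), (233, 102, -89, 27, 98), (235, 175, -88, 34, 93)]
177 [(227, 172, -164, 84, 5), (229, 120, -163, 94, -3), (231, 43, -96, 25, 91), (233, 141, -88, 25, 96), (235, 174, -85, 31, 93)]
178 [(227, 171, -166, 87, -4), (229, 171, -157, 87, 2), (231, 143, -154, 94, -1), (233, 128, -88, 25, 92), (235, 170, -83, 28, 92)]
179 [(227, 167, -158, 78, 4), (229, 175, -154, 83, 3), (231, 172, -150, 88, 1), (233, 148, -142, 89, 5), (235, 160, -80, 24, 93)]
```

The cloud puts the shut finger end near z ≈ 124 mm while the reported TCP is at 98. The tip is therefore about 26 mm above the reported TCP. That also explains the earlier contact at TCP z ≈ 82, so I'll keep descending over the ball.

Call:
send_rows(
  rows=[
    [0,[0.4,0,0.5],0],
    [0,[0,0,0.6],0],
    [0,[0,0,0.4],0],
    [0,[-0.1,0,0.3],0],
    [0,[-0.2,0,0.3],0],
    [0,[-0.1,0,0.3],0],
  ],
)

```text
t: 20.12
tool_pos: [0.4878, 0.0208, 0.0749]
tool_rot: [3.139, -0.121, -0.003]
contact_force: [-3.1, 0.9, 4.6]
opening: -0.0001
grip_force: 2.5
```

```bash
python3 -c "
from h import *
look(); ball()"
```

```text
tcp s 29.6 x -100.9 Fs -0.5 t 20.175
deck 595 -5.8 64.0 med ext [-4.7 29.  62.7] z 0.0528
shoe 113 84.2 99.2 med ext [84.6 91.1 98.5] z 0.0525
ball 28 [array([-106., -101.,  -92.]), array([18., 21., 27.]), array([ 86., 101., 120.])]
[-2.47525195  0.05425266  1.3640399 ] [0.48780653 0.02081524 0.07439357]
```

Call:
send_rows(
  rows=[
    [0,[-0.1,0,0.4],0],
    [0,[-0.1,0,0.4],0],
    [0,[-0.1,0,0.4],0],
    [0,[-0.1,0,0.4],0],
    [0,[0,0,0.4],0],
  ],
)

```text
t: 20.85
tool_pos: [0.4844, 0.0211, 0.054]
tool_rot: [-3.139, 0.121, 0.0]
contact_force: [-3.0, 0.6, 3.1]
opening: 0.0002
grip_force: 1.7
```

```bash
python3 -c "
from h import *
look(); ball()"
```

```text
tcp s 29.6 x -104.3 Fs -0.24 t 20.9
deck 626 -5.8 64.0 med ext [-4.8 28.8 62.7] z 0.0526
shoe 123 84.3 100.2 med ext [84.6 91.2 98.6] z 0.0525
ball 42 [array([-109., -101.,  -92.]), array([17., 21., 26.]), array([ 68.,  95., 121.])]
[-0.05043675 -0.63525613  0.47189764] [0.48447249 0.02105698 0.05373594]
```

Smooth at about 3 N. I'll go on to the stop in small steps.

Call:
send_rows(
  rows=[
    [0,[0,0,0.2],0],
    [0,[0,0,0.2],0],
    [0,[0,0,0.2],0],
  ],
)

```text
t: 21.32
tool_pos: [0.4845, 0.021, 0.0498]
tool_rot: [3.139, -0.121, -0.002]
contact_force: [-9.4, 0.6, 17.9]
opening: 0.0003
grip_force: 9.1
```

The lever is at its stop with 18 N on it. I'll lift off and check.

Call:
send_rows(
  rows=[
    [0,[0,0,-0.5],0],
    [0,[0,0,-1],0],
    [0,[0,0,-3],0],
    [0,[0,0,-4],0],
    [0,[-3,0,-2],0],
    [0,[-4,0,0],0],
    [0,[0,0,0],0],
    [0,[0,0,0],0],
  ],
)

```text
t: 22.32
tool_pos: [0.4153, 0.0264, 0.1537]
tool_rot: [3.139, -0.122, 0.002]
contact_force: [0.1, -0.5, 0.6]
opening: 0.0
grip_force: 0.0
```

```bash
python3 -c "
from h import *
look(); im=ball()
cv2.imwrite('pics/f.png',cv2.resize(im['frame'][120:260,160:320,::-1],None,fx=4.2,fy=4.2,interpolation=cv2.INTER_CUBIC))"
```

```text
tcp s 29.5 x -173.4 Fs -0.79 t 22.375
deck 691 -5.8 64.3 med ext [-4.5 29.3 63. ] z 0.0526
shoe 124 84.1 100.2 med ext [84.6 91.1 98.7] z 0.0528
ball 17 [array([-111., -106., -100.]), array([19., 23., 29.]), array([65., 73., 76.])]
[-0.22680964 -0.15709278 -0.31666655] [0.41539997 0.02634333 0.15353182]
```

View pics/f.png

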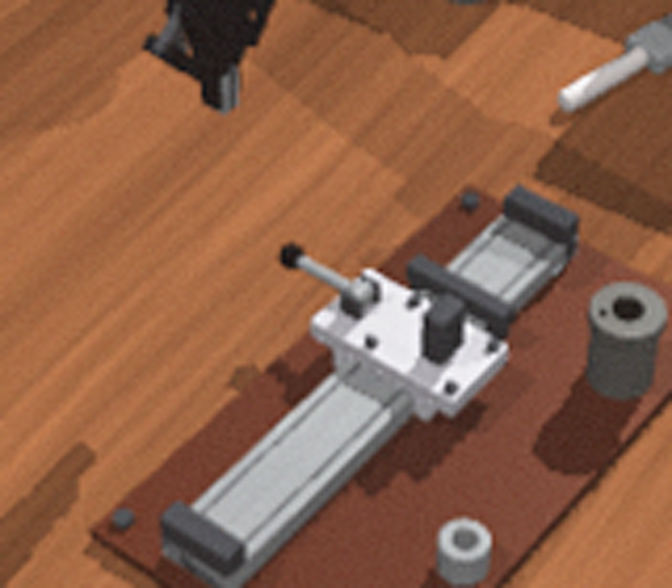

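The ball's top is at about 75 mm (74 when flat), the gap is about 20 mm, and nothing else has moved.

```bash
python3 -c "
from station import ctrl
print(ctrl.finish_job())"
```

```text
the job is handed in; nothing more can be done
None
```

I've handed the job in, but no verdict came back: I pushed the carriage and shoe until they bound at about 10 N, drew back to a gap of about 20 mm, and pressed the clamp lever flat to its stop. My first press slipped off the ball with about 22 N sideways on the lever, so I can't rule out that it counted as forcing the carriage. It hadn't shifted the carriage or the shoe.

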